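# Hold the wide plate gauge in the demagnetiser's window

## Robot

A 6-joint arm with a two-finger parallel gripper is mounted at the origin on a cart in front of the work surface, level with it; the furniture and walls round the work are solid. World frame = base frame: x ahead of the robot, y to its left, z up, the work surface at z = 0. Lengths are in m, angles in rad, forces in N, time in s.
With the tool pointing down it reaches from about 0.375 to 0.75 m from the base axis. Payload 9 kg.
Tool frame: the origin (TCP) lies at the very end of the fingers, on their centre line; the grasp point (between the pads) lies 19 mm behind it; z points along the fingers, y is the direction in which the jaws open and shut (so a half turn about z gives the same grasp; the last joint's range is limited). The gripper opens to 85 mm and grips with 20 to 120 N. Pads are 22 mm wide; open, the fingers measure 114 mm over their backs; the gripper's body (76 mm by 85 mm) begins 54 mm behind the grasp point. The pads swing forward as they close: fully open they stand 13 mm farther back than shut.
Start: joints at [-1.486, 0.104, 0.097, 1.564, 0, 1.353], TCP at [0.179, -0.573, 0.231] pointing down, gripper open.
Joint ranges: [-2.99, 2.99], [-0.84, 1.86], [-1.1, 1.16], [-1.84, 2.11], [-1.51, 1.56], [-3.14, 3.14]. Speed limits (rad/s): [2.22, 2.22, 2.57, 3.14, 3.14, 3.14].

## Interface

Orientations are given as a rotation vector (axis times angle).
In Python, from bench import manip gives the robot as it stands. The module is installed in compiled form; this text tells all that it offers.
- The arm moves only by the tool move_arm, never from a script. Its argument "targets" is a list of rows, each a list of 3 entries, a list of its own where there are three numbers: the opening, from 0 (shut) to 1 (fully open), then the shift along the tool's x, y, z in cm, then the turn about the tool's z in degrees. A call has 1 to 12 rows; each row shifts and turns the commanded pose from where the row before left it, along the tool's axes as they then stand; what a row does not reach is not made up. A row lasts 1/8 s, in which the tool goes at most 62.5 mm and 10.7 degrees, less where a joint would pass 70% of its speed; a pose out of reach is approached as far as the arm can. A call with a gripper value outside its range is refused whole. The fingers move at their own pace and stop on an object; "grip_force" is the grip in N (left out, the last holds). Time passes only in rows, so rows that do not move let the fingers close. It gives the time, the measured TCP pose, the force and the opening at its end, in the units of the state.
- manip.observe(): the state, without advancing time (a new reading comes with each control period).
- manip.capture(name): name is "side" or "top" or "wrist"; returns the picture (400x640x3 uint8, red, green, blue); there is no depth.
- manip.camera_info(name): a dict with "K" (3x3 intrinsics, pixels), "dist_coeffs" ([k1, k2, p1, p2, k3] as OpenCV has them; the pictures are not rectified), "T" (4x4, takes a point from camera to world coordinates); the wrist camera has in their place "mount" (4x4, takes a point from camera to tool coordinates, whose origin is the TCP and whose axes are the flange's). Camera axes: x right, y down, z forward; pixel columns grow to the right and rows downward; lengths in m; the calibration is good to about 2 mm. A picture is of the moment at which its call begins: read the wrist's pose just before it. camera_info takes no time and is no camera call.
- manip.job_done(): hands the job in, once; it reports no verdict.
The state is a dict: "t": time; "joint_positions": joint angles; "joint_velocities": joint speeds; "effort": joint torques, N m; "position": TCP position; "tool_rot": TCP orientation; "contact_force": force on the tool from outside, world axes, zero at the start; "moment": the same for the moment, N m; "grip_width": finger opening in m.
Only numpy, scipy, OpenCV 4.12 (cv2) and the standard library are available. Lean on these libraries where they do the work, as an engineer would, in place of code of your own. Each camera call takes 0.05 s, during which the arm holds its last target.

## Task

Take the wider of the two steel plate gauges out of the black rack and lower it, upright, through the slot in the top of the grey demagnetiser until about half its height is inside. Leave the narrow gauge standing in the rack. Finish while still holding the wide gauge there in the gripper: do not let go, and do not let it rest on anything or press hard against the slot's edges.

Things in the scene. Friction and masses are not known exactly. Their poses are not given: they have to be found in the camera images.
- gauge_wide_center (a point): centre of the wide plate gauge: loose bare steel plate on edge, 10 mm thick (x), 50 wide (y), 80 tall (z), 0.2-0.4 kg, with a notch 16 wide, 24 high in mid-foot. Stands 22 mm deep in either slot of the rack, foot 8 mm and top 88 mm above the bench. Grasp from above across the 10 mm thickness, in the upper 35 mm only: the lower half goes through the window
- gauge_narrow_center (a point): centre (half-way up) of the other plate gauge, same thickness and height and axes but only 32 mm wide; it stands in the other slot, in line with the first (slot centres 68 mm apart along the rack's y). It is to stay there
- rack_top (a point): centre of the top face of the fixed black rack, a block 40 mm (x) by 150 mm (y) by 30 mm high with two slots 13 x 53 mm, 22 mm deep, at y = +34 and -34 mm; x is across the slots, y along them. The gauges have the same axes as the rack
- demag_window (a point): centre of the slot (window) at the upper surface of the demagnetiser's guard plate, 80 mm above the bench. Fixed grey box 110 (x) x 130 (y) mm under a bare aluminium plate 114 x 134 x 6 mm. The slot goes through the plate: 12 mm wide (x), 54 long (y), top edges chamfered 2 mm; below is a hollow, its floor 69 mm under the upper surface. z up

How it is judged:
By the outcome, as a careful person would: the job done as asked, in the order asked, and still so for the second after the job is handed in, while the arm keeps its last pose, push and grip.
It also fails if it takes over 42 s, if anything falls off the work surface, if the arm or the gripper's body presses on something with over 40 N, if the wrist force passes 120 N, or if a joint passes its speed limit or range.

## Working session

There is one attempt and no reset: what is moved stays moved. The work goes in short steps, Python scripts to look and compute and a tool call to move; the robot and the scene stay as the last step left them, time stands still between calls to the robot, and variables do not carry over. Pictures are saved under pics/ and viewed, and the job is handed in when it is done.

Besides the shell and the picture viewer there is one more tool, called after "Emit:" as name(argument=value, ...) on one line, values as JSON. move_arm: Moves the arm, as the interface text tells. Its arguments: {"type":"object","properties":{"targets":{"type":"array","items":{"type":"array"}},"grip_force":{"type":"number"}},"required":["targets"]}

```bash
mkdir -p pics; python3 - <<'E'
from bench import manip
import cv2,numpy as np
np.set_printoptions(precision=4,suppress=True)
s=manip.observe()
for k,v in s.items(): print(k,np.round(v,4))
for n in ["side","top","wrist"]:
    im=manip.capture(n); cv2.imwrite(f"pics/{n}0.png",im[:,:,::-1])
    print(n,manip.camera_info(n))
E
```

```text
t 0.0
joint_positions [-1.4857  0.1047  0.0964  1.5639 -0.      1.3531]
joint_velocities [ 0.0004  0.0002  0.0007  0.0007 -0.001   0.0012]
effort [ -0.0054 -55.6933  50.365    0.0172  -0.0006   0.    ]
position [ 0.1789 -0.5724  0.2305]
tool_rot [-3.1044 -0.4736 -0.0001]
contact_force [ 0.4989 -0.3421 -0.2386]
moment [ 0.0002 -0.0516  0.0132]
grip_width 0.0852
side {'K': array([[508.7006,   0.    , 323.5082],
       [  0.    , 508.7006, 194.8424],
       [  0.    ,   0.    ,   1.    ]]), 'dist_coeffs': array([0.0105, 0.    , 0.    , 0.    , 0.    ]), 'T': array([[-0.9527, -0.1713,  0.251 ,  0.2801],
       [-0.3038,  0.515 , -0.8016,  0.8076],
       [ 0.0081, -0.8399, -0.5427,  0.6131],
       [ 0.    ,  0.    ,  0.    ,  1.    ]])}
top {'K': array([[378.7731,   0.    , 326.7595],
       [  0.    , 378.7731, 200.0307],
       [  0.    ,   0.    ,   1.    ]]), 'dist_coeffs': array([-0.0811,  0.    ,  0.    ,  0.    ,  0.    ]), 'T': array([[-0.0138, -0.9864,  0.1635,  0.3611],
       [-0.9998,  0.0155,  0.0088,  0.0527],
       [-0.0112, -0.1634, -0.9865,  0.9346],
       [ 0.    ,  0.    ,  0.    ,  1.    ]])}
wrist {'K': array([[336.6512,   0.    , 315.3874],
       [  0.    , 336.6512, 201.6117],
       [  0.    ,   0.    ,   1.    ]]), 'dist_coeffs': array([0.0187, 0.    , 0.    , 0.    , 0.    ]), 'mount': array([[-0.    , -0.9532, -0.3022,  0.0766],
       [ 1.    ,  0.0001, -0.0003,  0.0002],
       [ 0.0004, -0.3022,  0.9532, -0.1423],
       [ 0.    ,  0.    ,  0.    ,  1.    ]])}
```

View pics/side0.png

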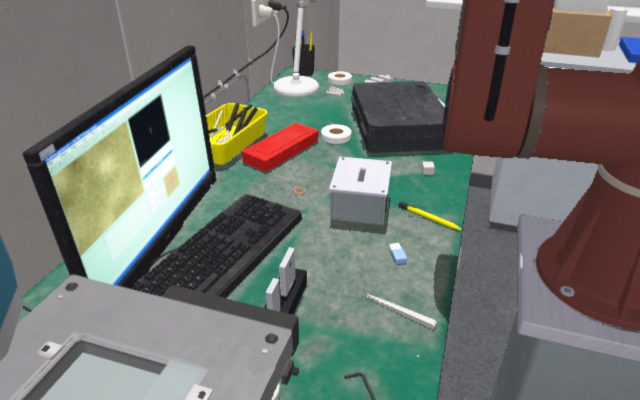

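View pics/top0.png

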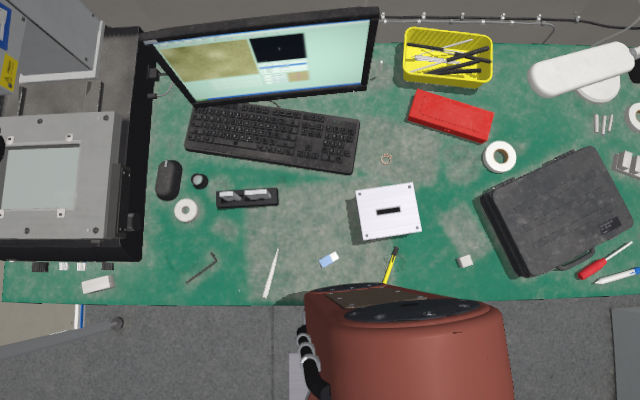

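View pics/wrist0.png

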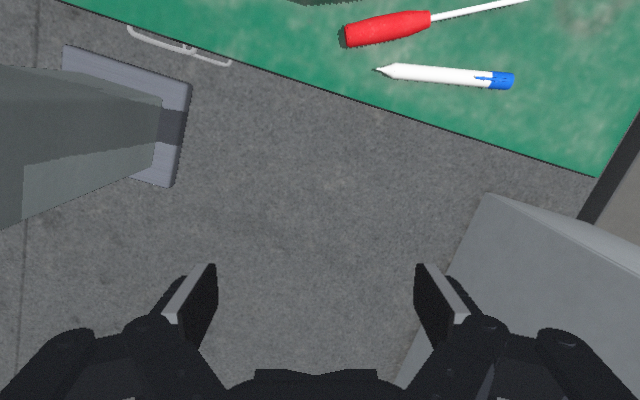

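The side and top views both show the rack holding two gauges, around (247,197) in top, and the demagnetiser slot at about (388,211) in top. Next I'll enlarge both.

```bash
python3 - <<'E'
import cv2
a=cv2.imread("pics/top0.png")
cv2.imwrite("pics/t_rack.png",cv2.resize(a[175:220,205:290],None,fx=9,fy=9,interpolation=cv2.INTER_CUBIC))
cv2.imwrite("pics/t_dem.png",cv2.resize(a[175:245,345:430],None,fx=8,fy=8,interpolation=cv2.INTER_CUBIC))
b=cv2.imread("pics/side0.png")
cv2.imwrite("pics/s_rack.png",cv2.resize(b[235:335,240:330],None,fx=6,fy=6,interpolation=cv2.INTER_CUBIC))
cv2.imwrite("pics/s_dem.png",cv2.resize(b[150:230,320:400],None,fx=7,fy=7,interpolation=cv2.INTER_CUBIC))
E
```

```text
(no output)
```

View pics/t_rack.png

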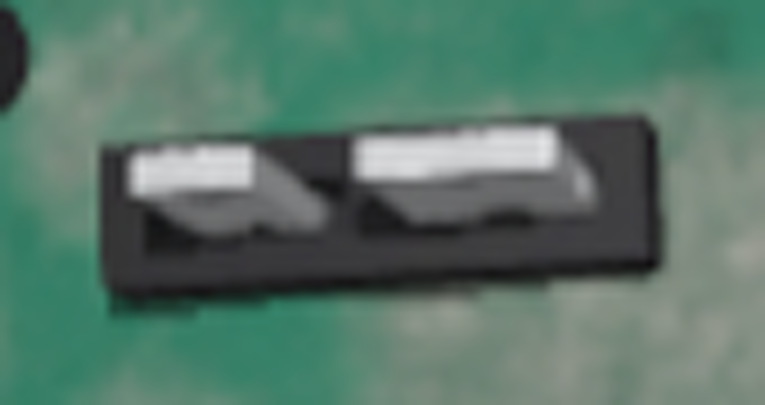

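View pics/t_dem.png

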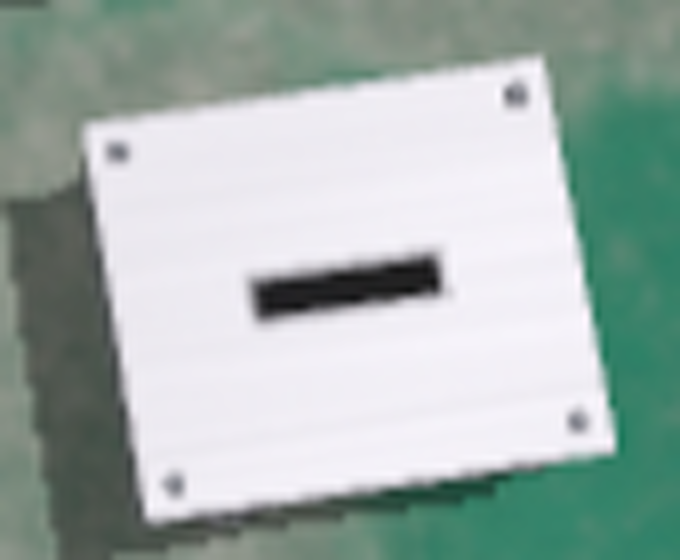

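View pics/s_rack.png

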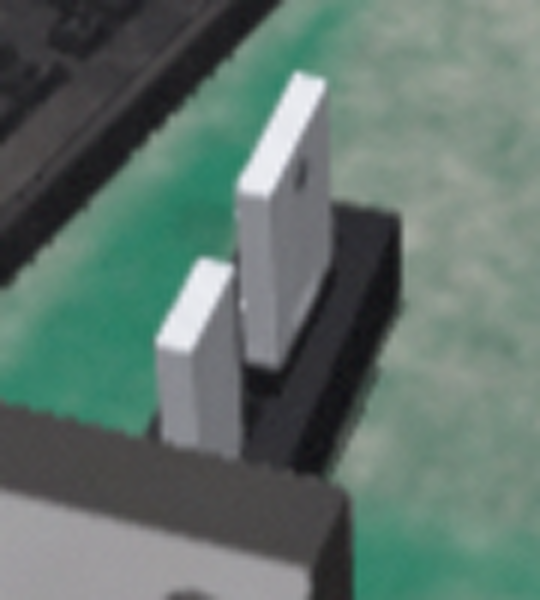

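View pics/s_dem.png

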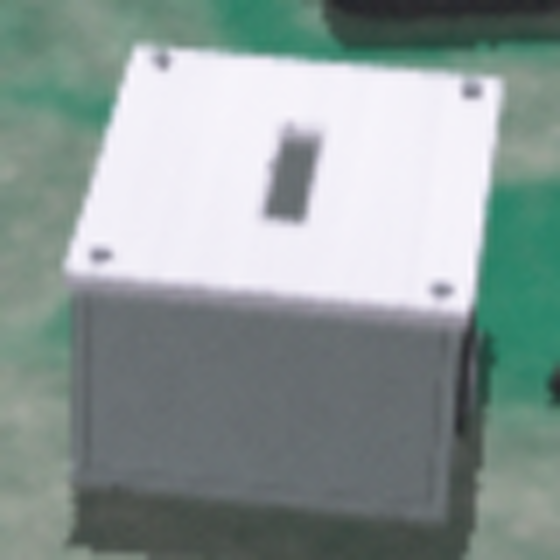

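```bash
cat > h.py <<'E'
import cv2,numpy as np
from scipy.spatial.transform import Rotation as R
from bench import manip
np.set_printoptions(precision=4,suppress=True)
def ray(name,px,T=None):
    c=manip.camera_info(name)
    if T is None: T=c["T"]
    n=cv2.undistortPoints(np.array(px,float).reshape(-1,1,2),c["K"],c["dist_coeffs"]).reshape(-1,2)
    d=np.c_[n,np.ones(len(n))]@T[:3,:3].T
    return T[:3,3],d
def at_z(name,px,z,T=None):
    o,d=ray(name,px,T); return o+d*((z-o[2])/d[:,2])[:,None]
def tool(s):
    M=np.eye(4); M[:3,:3]=R.from_rotvec(s["tool_rot"]).as_matrix(); M[:3,3]=s["position"]; return M
def wristT(s): return tool(s)@manip.camera_info("wrist")["mount"]
def crop(p,o,f): return (np.array(p,float)+.5)/f-.5+np.array(o)
def rect(P,tag):
    print(tag,"centre",P.mean(0),"sides",np.linalg.norm(P-np.roll(P,-1,0),axis=1)*1e3)
    e=(P[1]-P[0])+(P[2]-P[3]); print("  dir of P0->P1 deg",np.degrees(np.arctan2(e[1],e[0])))
E
python3 - <<'E'
from h import *
rect(at_z("top",crop([(83,125),(543,57),(613,452),(148,522)],(345,175),8),.08),"top plate")
rect(at_z("top",crop([(250,280),(438,254),(443,292),(258,320)],(345,175),8),.08),"top slot")
rect(at_z("top",crop([(355,137),(555,127),(557,170),(357,180)],(205,175),9),.088),"top wide")
rect(at_z("top",crop([(130,153),(252,146),(253,188),(132,194)],(205,175),9),.088),"top narrow")
rect(at_z("top",crop([(102,148),(652,118),(657,265),(105,290)],(205,175),9),.03),"top rack")
rect(at_z("side",crop([(240,190),(302,73),(327,85),(270,195)],(240,235),6),.088),"side wide")
rect(at_z("side",crop([(263,217),(283,128),(322,133),(305,220)],(320,150),7),.08),"side slot")
rect(at_z("side",crop([(63,270),(137,45),(502,82),(470,318)],(320,150),7),.08),"side plate")
E
```

```text
top plate centre [ 0.4765 -0.0789  0.08  ] sides [134.6605 115.2281 133.4173 114.8896]
  dir of P0->P1 deg -82.41326213855731
top slot centre [ 0.4767 -0.0788  0.08  ] sides [54.405  10.996  53.5441 11.656 ]
  dir of P0->P1 deg -82.65914893531476
top wide centre [0.5235 0.2235 0.088 ] sides [51.2413 11.1347 51.1291 11.1604]
  dir of P0->P1 deg -88.05968430349172
top narrow centre [0.5203 0.2913 0.088 ] sides [31.544  10.8937 31.218  10.6762]
  dir of P0->P1 deg -87.8794262731804
top rack centre [0.5207 0.2563 0.03  ] sides [151.0432  40.4112 150.4915  39.2609]
  dir of P0->P1 deg -88.03945080927227
side wide centre [0.5225 0.2247 0.088 ] sides [50.3659  8.7442 47.0279  8.1442]
  dir of P0->P1 deg -87.804299076133
side slot centre [ 0.476  -0.0786  0.08  ] sides [52.4525 11.8856 51.0442 12.1221]
  dir of P0->P1 deg -81.93017424771635
side plate centre [ 0.4764 -0.0792  0.08  ] sides [134.962  113.9716 136.1971 114.6526]
  dir of P0->P1 deg -82.53606225331491
```

```bash
cat >> h.py <<'E'
def go(p,hx_deg):
    s=manip.observe(); M=tool(s); d=M[:3,:3].T@(np.array(p)-M[:3,3])*100
    h=np.degrees(np.arctan2(M[1,0],M[0,0]))
    t=(h-hx_deg+180)%360-180
    print("t",s["t"],"pos",M[:3,3],"hx",h,"tilt z",M[:3,2],"shift cm",d,"turn",t,"F",s["contact_force"],"w",s["grip_width"])
E
python3 - <<'E'
from h import *
go([.476,-.098,.20],97.5)
print(at_z("top",[(140,200),(145,200),(145,130)],.15), at_z("top",[(380,10),(190,100)],.1))
E
```

```text
t 0.15 pos [ 0.1789 -0.5724  0.2307] hx 17.349976530905703 tilt z [-0.0001  0.001  -1.    ] shift cm [ 42.5036 -36.422    3.1155] turn -80.1500234690943 F [ 0.0564  0.0955 -0.6401] w 0.08557778317871384
[[0.4975 0.4623 0.15  ]
 [0.4973 0.451  0.15  ]
 [0.6558 0.4628 0.15  ]] [[ 0.9777 -0.0793  0.1   ]
 [ 0.7466  0.3833  0.1   ]]
```

Emit:
move_arm(targets=[[1,[4.25,-3.64,0],0],[1,[4.25,-3.64,0],0],[1,[4.25,-3.64,0],0],[1,[4.25,-3.64,0],0],[1,[4.25,-3.64,0],0],[1,[4.25,-3.64,0],0],[1,[4.25,-3.64,0],0],[1,[4.25,-3.64,0],0],[1,[4.25,-3.64,1.5],0],[1,[4.25,-3.64,1.6],0]])

```text
t: 1.4
position: [0.4769, -0.0969, 0.2001]
tool_rot: [3.105, 0.474, 0.001]
contact_force: [0.6, -1.1, 0.7]
grip_width: 0.0853
```

Emit:
move_arm(targets=[[1,[0,0,0],-10],[1,[0,0,0],-10],[1,[0,0,0],-10],[1,[0,0,0],-10],[1,[0,0,0],-10],[1,[0,0,0],-10],[1,[0,0,0],-10],[1,[0,0,0],-10.1],[1,[0,0,0],0],[1,[0,0,0],0]])

```text
t: 2.65
position: [0.476, -0.0985, 0.2002]
tool_rot: [-2.077, -2.357, 0.0]
contact_force: [0.4, -0.1, -0.5]
grip_width: 0.0855
```

```bash
python3 - <<'E'
from h import *
go([.476,-.098,.20],97.5)
s=manip.observe(); im=manip.capture("wrist"); cv2.imwrite("pics/w1.png",im[:,:,::-1]); np.save("w1T.npy",wristT(s))
E
```

```text
t 2.65 pos [ 0.476  -0.0985  0.2002] hx 97.22465838213762 tilt z [-0.0001 -0.     -1.    ] shift cm [0.0542 0.0074 0.0197] turn -0.27534161786238087 F [ 0.4276 -0.0608 -0.5079] w 0.08552979614830197
```

View pics/w1.png

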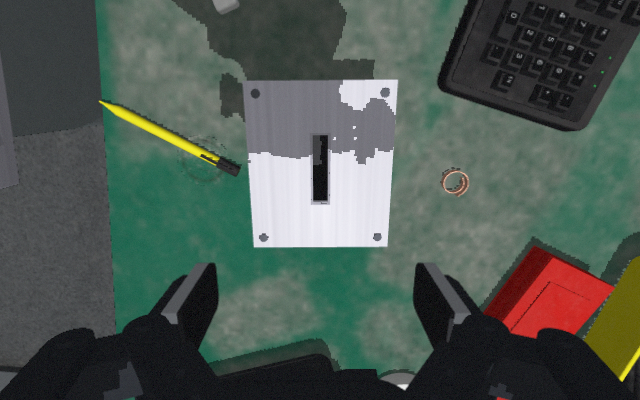

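The wrist view shows the plate, corners around (244,80) to (390,247), with the slot at about (320,169) standing upright in the image. I'll enlarge it.

```bash
python3 - <<'E'
import cv2
a=cv2.imread("pics/w1.png")
cv2.imwrite("pics/w1c.png",cv2.resize(a[125:215,280:360],None,fx=6.5,fy=6.5,interpolation=cv2.INTER_CUBIC))
cv2.imwrite("pics/w1d.png",cv2.resize(a[70:255,235:405],None,fx=3.2,fy=3.2,interpolation=cv2.INTER_CUBIC))
E
```

```text
(no output)
```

View pics/w1c.png

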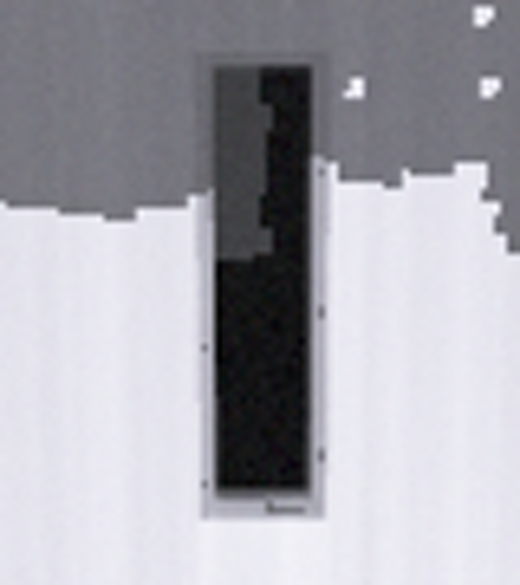

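View pics/w1d.png

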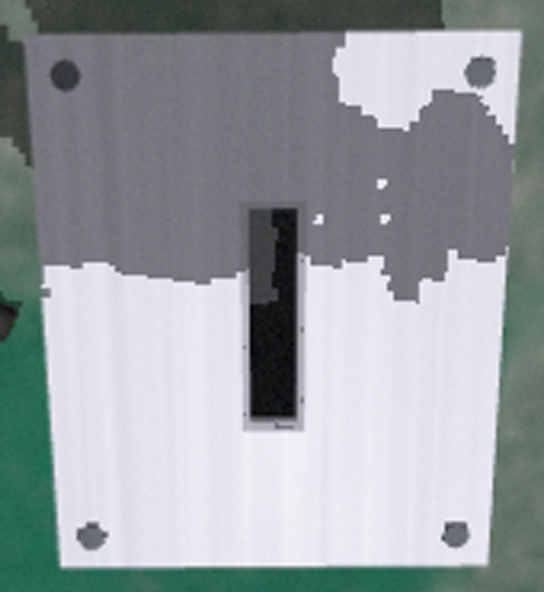

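```bash
python3 - <<'E'
from h import *
T=np.load("w1T.npy")
rect(at_z("wrist",crop([(201,517),(195,54),(331,54),(327,517)],(280,125),6.5),.08,T),"chamfer outer")
rect(at_z("wrist",crop([(217,491),(215,66),(312,66),(308,491)],(280,125),6.5),.078,T),"slot inner")
rect(at_z("wrist",crop([(62,567),(25,31),(521,31),(488,566)],(235,70),3.2),.08,T),"plate")
go([.5235-.002,.2235-.025,.22],92)
E
```

```text
chamfer outer centre [ 0.4764 -0.0779  0.08  ] sides [57.4792 16.0593 57.4732 15.8872]
  dir of P0->P1 deg 97.58952456216691
slot inner centre [ 0.4763 -0.0773  0.078 ] sides [53.0487 11.5607 53.0454 11.5183]
  dir of P0->P1 deg 97.33121144901583
plate centre [ 0.4765 -0.0777  0.08  ] sides [134.2739 113.342  133.9011 113.5331]
  dir of P0->P1 deg 97.68433818405212
t 2.7 pos [ 0.476  -0.0985  0.2002] hx 97.26759160401517 tilt z [-0.0001 -0.     -1.    ] shift cm [28.8888  8.2701 -1.9792] turn 5.267591604015166 F [ 0.3182 -0.6339  0.125 ] w 0.08594469053506072
```

Emit:
move_arm(targets=[[1,[4.8,1.38,-0.4],0],[1,[4.8,1.38,-0.4],0],[1,[4.8,1.38,-0.4],0],[1,[4.8,1.38,-0.4],0],[1,[4.8,1.38,-0.4],0],[1,[4.9,1.37,0],0],[1,[0,0,0],5.4],[1,[0,0,0],0],[1,[0,0,0],0]])

```text
t: 3.82
position: [0.5206, 0.1982, 0.2202]
tool_rot: [2.181, 2.261, -0.0]
contact_force: [-0.3, -0.1, 0.1]
grip_width: 0.0851
```

```bash
python3 - <<'E'
from h import *
go([.5235,.2235,.05],92)
s=manip.observe(); im=manip.capture("wrist")[:,:,::-1]; cv2.imwrite("pics/w2.png",im); np.save("w2T.npy",wristT(s))
cv2.imwrite("pics/w2c.png",cv2.resize(im[80:230,270:370],None,fx=4,fy=4,interpolation=cv2.INTER_CUBIC))
E
```

```text
t 3.825 pos [0.5206 0.1982 0.2202] hx 92.0634654767003 tilt z [-0.0001 -0.0002 -1.    ] shift cm [ 2.5173  0.3815 17.0234] turn 0.06346547670028713 F [-0.2586 -0.1442  0.1145] w 0.08513406551439533
```

View pics/w2.png

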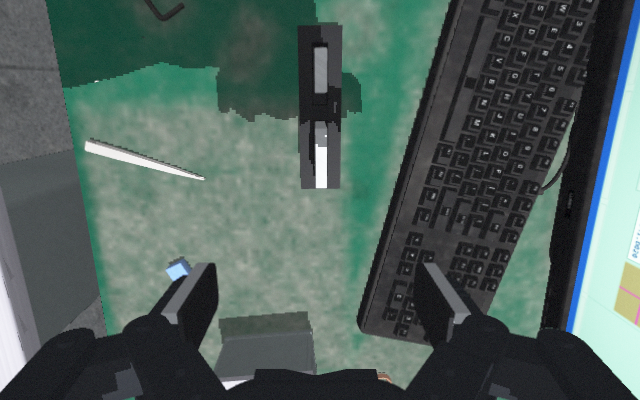

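View pics/w2c.png

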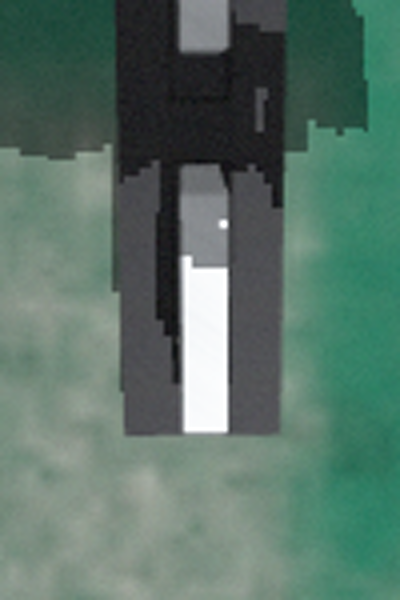

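```bash
python3 - <<'E'
from h import *
T=np.load("w2T.npy")
rect(at_z("wrist",crop([(183,433),(179,193),(229.5,193),(228,433)],(270,80),4),.088,T),"wide top")
E
```

```text
wide top centre [0.5234 0.2253 0.088 ] sides [49.6464 10.0889 49.638   9.498 ]
  dir of P0->P1 deg 92.64212228826501
```

```bash
python3 - <<'E'
from h import *
go([.5233,.2247,.058],92.2)
E
```

```text
t 3.875 pos [0.5206 0.1982 0.2203] hx 92.04570911086057 tilt z [ 0.     -0.0001 -1.    ] shift cm [ 2.6455  0.3598 16.2267] turn -0.1542908891394177 F [ 0.8538 -0.2691 -0.3171] w 0.0850493166161394
```

Emit:
move_arm(targets=[[0.5,[2.65,0.36,2.2],-0.2],[0.5,[0,0,4],0],[0.5,[0,0,3.5],0],[0.5,[0,0,2.5],0],[0.5,[0,0,1],0],[0.5,[0,0,0],0],[0.5,[0,0,0],0]])

```text
t: 4.75
position: [0.5241, 0.2253, 0.0897]
tool_rot: [2.177, 2.264, 0.002]
contact_force: [0.4, -0.5, 1.0]
grip_width: 0.0428
```

```bash
python3 - <<'E'
from h import *
go([.5233,.2247,.058],92.2)
im=manip.capture("side")[:,:,::-1]; cv2.imwrite("pics/s3.png",cv2.resize(im[150:350,180:400],None,fx=3,fy=3,interpolation=cv2.INTER_CUBIC)[:600])
im=manip.capture("wrist")[:,:,::-1]; cv2.imwrite("pics/w3.png",im)
E
```

```text
t 4.75 pos [0.5241 0.2253 0.0897] hx 92.23755576522493 tilt z [ 0.0019  0.0003 -1.    ] shift cm [-0.0566 -0.0912  3.1687] turn 0.037555765224908555 F [ 0.3989 -0.527   1.0026] w 0.042753599870468645
```

View pics/s3.png

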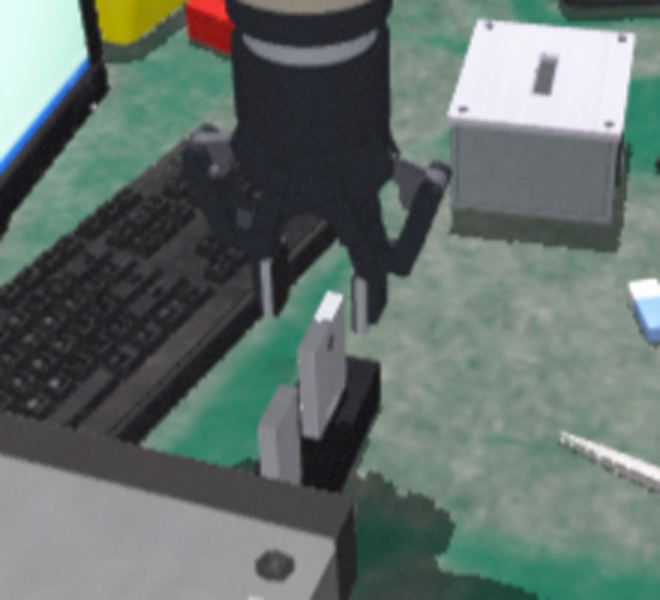

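View pics/w3.png

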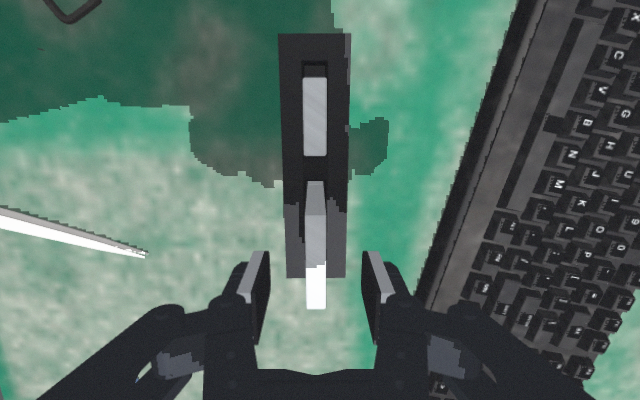

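Emit:
move_arm(targets=[[0.5,[-0.05,-0.05,1],0],[0.5,[0,0,1],0],[0.5,[0,0,0.8],0],[0.5,[0,0,0.35],0],[0.5,[0,0,0],0]])

```text
t: 5.48
position: [0.5225, 0.2247, 0.0564]
tool_rot: [-2.177, -2.264, 0.001]
contact_force: [-0.7, 1.1, 0.5]
grip_width: 0.0428
```

```bash
python3 - <<'E'
from h import *
go([.5237,.2247,.058],92.2)
im=manip.capture("wrist")[:,:,::-1]; cv2.imwrite("pics/w4.png",im)
E
```

```text
t 5.475 pos [0.5225 0.2247 0.0564] hx 92.24883713043462 tilt z [-0.0005 -0.0002 -1.    ] shift cm [-0.009   0.1153 -0.16  ] turn 0.048837130434606024 F [-0.7088  1.1081  0.5106] w 0.04283460609015467
```

View pics/w4.png

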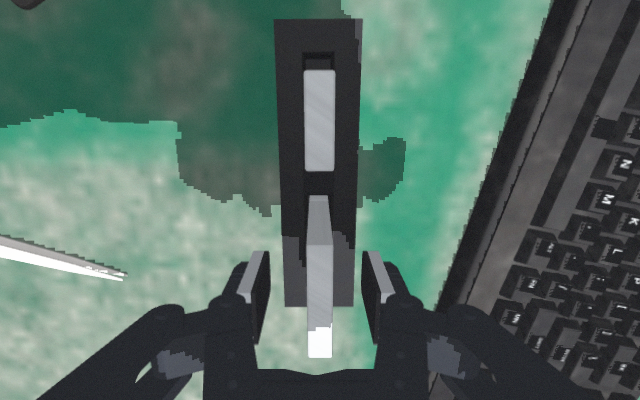

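Emit:
move_arm(targets=[[0.5,[0,0.1,-0.15],0],[0.5,[0,0,0],0],[0,[0,0,0],0],[0,[0,0,0],0],[0,[0,0,0],0],[0,[0,0,0],0],[0,[0,0,0],0],[0,[0,0,0],0]], grip_force=60)

```text
t: 6.52
position: [0.524, 0.2248, 0.0585]
tool_rot: [2.177, 2.264, 0.0]
contact_force: [-0.0, -0.1, 2.1]
grip_width: 0.0088
```

```bash
python3 - <<'E'
from h import *
go([.5237,.2247,.058],92.2)
E
```

```text
t 6.525 pos [0.524  0.2248 0.0585] hx 92.24729684671661 tilt z [ 0.0005 -0.     -1.    ] shift cm [-0.0138 -0.0259  0.0458] turn 0.04729684671661971 F [-0.037  -0.0696  2.1307] w 0.008816129519753716
```

Emit:
move_arm(targets=[[0,[0,0,-0.5],0],[0,[0,0,-0.8],0],[0,[0,0,-1],0],[0,[0,0,-1.2],0],[0,[0,0,-1.5],0],[0,[0,0,-2],0],[0,[0,0,-2],0],[0,[0,0,-1],0],[0,[0,0,0],0]])

```text
t: 7.65
position: [0.5243, 0.225, 0.1593]
tool_rot: [2.177, 2.264, 0.002]
contact_force: [0.5, 0.3, -2.8]
grip_width: 0.0089
```

```bash
python3 - <<'E'
from h import *
go([.4764,-.0783,.17],97.5)
im=manip.capture("side")[:,:,::-1]; cv2.imwrite("pics/s5.png",cv2.resize(im[100:300,180:400],None,fx=3,fy=3,interpolation=cv2.INTER_CUBIC)[:600])
im=manip.capture("wrist")[:,:,::-1]; cv2.imwrite("pics/w5.png",im)
E
```

```text
t 7.65 pos [0.5243 0.225  0.1593] hx 92.2485124193807 tilt z [ 0.0016  0.0002 -1.    ] shift cm [-30.1144  -5.9783  -1.0859] turn -5.251487580619312 F [ 0.5051  0.2518 -2.7687] w 0.008918566668964482
```

View pics/s5.png

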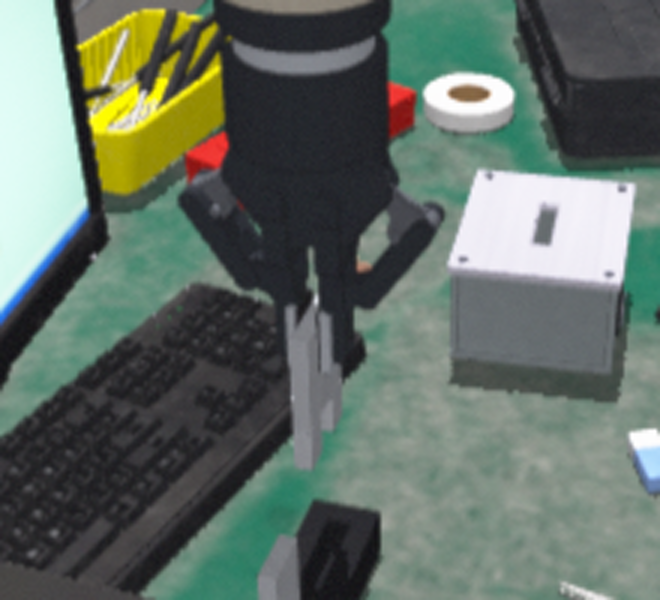

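View pics/w5.png

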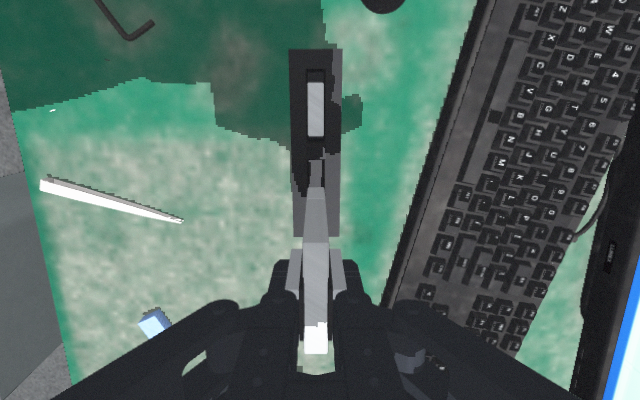

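The wide gauge is held upright and clear of the rack, while the narrow one is still standing in its slot. Next I'll carry it over the slot.

Emit:
move_arm(targets=[[0,[-1.5,-0.3,-1],0],[0,[-3,-0.6,0],0],[0,[-3.5,-0.7,0],0],[0,[-3.5,-0.7,0],0],[0,[-3.5,-0.7,0],0],[0,[-3.5,-0.7,0],0],[0,[-3.5,-0.7,0],0],[0,[-3.5,-0.7,0],0],[0,[-2.5,-0.5,0],0],[0,[-1.5,-0.3,0],0],[0,[-0.6,-0.1,0],0],[0,[0,0,0],0]])

```text
t: 9.25
position: [0.4756, -0.0782, 0.1683]
tool_rot: [-2.178, -2.264, -0.0]
contact_force: [0.0, -0.2, -2.6]
grip_width: 0.0093
```

Emit:
move_arm(targets=[[0,[0,0,0],-2.6],[0,[0,0,0],-2.6],[0,[0,0,0],0],[0,[0,0,0],0],[0,[0,0,0],0]])

```text
t: 9.88
position: [0.4756, -0.0781, 0.1683]
tool_rot: [2.073, 2.361, -0.0]
contact_force: [-0.2, 0.2, -3.5]
grip_width: 0.0092
```

```bash
python3 - <<'E'
from h import *
go([.4764,-.0783,.15],97.5)
s=manip.observe()
im=manip.capture("side")[:,:,::-1]; cv2.imwrite("pics/s6.png",im)
cv2.imwrite("pics/s6c.png",cv2.resize(im[60:230,280:440],None,fx=3.5,fy=3.5,interpolation=cv2.INTER_CUBIC)[:600])
im=manip.capture("wrist")[:,:,::-1]; cv2.imwrite("pics/w6.png",im); np.save("w6T.npy",wristT(s))
cv2.imwrite("pics/w6c.png",cv2.resize(im[150:370,240:390],None,fx=2.7,fy=2.7,interpolation=cv2.INTER_CUBIC))
im=manip.capture("top")[:,:,::-1]; cv2.imwrite("pics/t6.png",im)
E
```

```text
t 9.875 pos [ 0.4756 -0.0781  0.1683] hx 97.43303826985898 tilt z [-0. -0. -1.] shift cm [-0.0337  0.0726  1.8284] turn -0.06696173014103124 F [-0.2481  0.1876 -3.5142] w 0.0091953617776125
```

View pics/s6c.png

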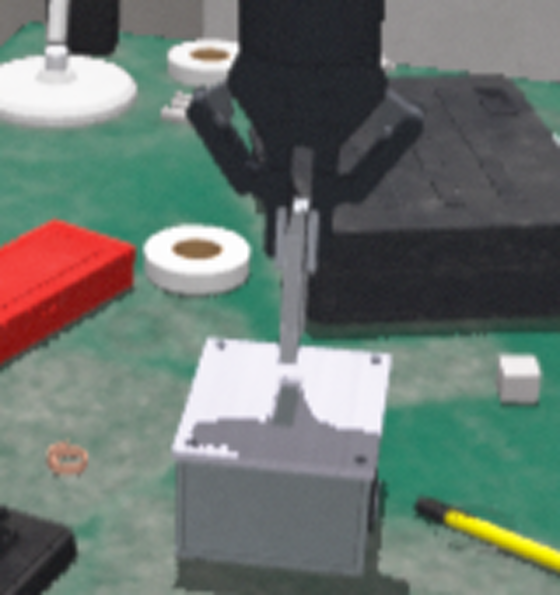

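View pics/w6c.png

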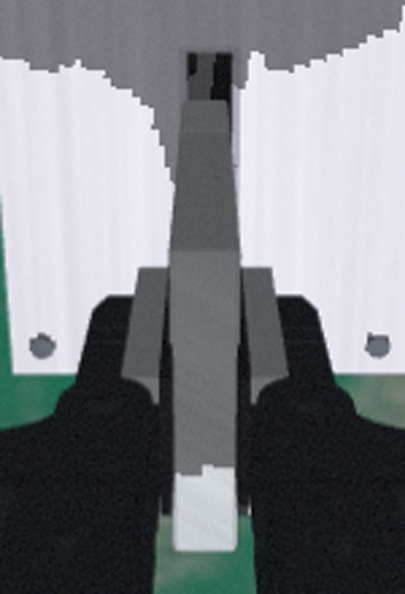

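```bash
python3 - <<'E'
import cv2
a=cv2.imread("pics/w6.png")
cv2.imwrite("pics/w6d.png",cv2.resize(a[160:260,290:345],None,fx=6,fy=6,interpolation=cv2.INTER_CUBIC))
a=cv2.imread("pics/s6.png")
cv2.imwrite("pics/s6d.png",cv2.resize(a[110:195,335:390],None,fx=7,fy=7,interpolation=cv2.INTER_CUBIC))
E
```

```text
(no output)
```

View pics/w6d.png

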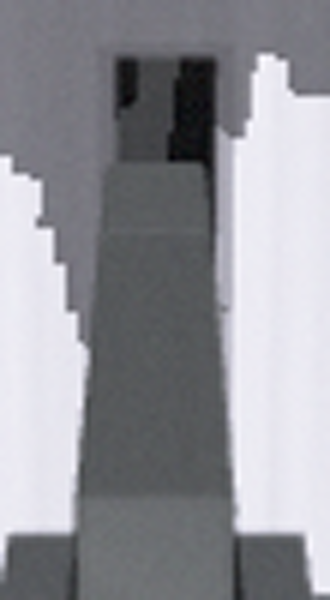

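View pics/s6d.png

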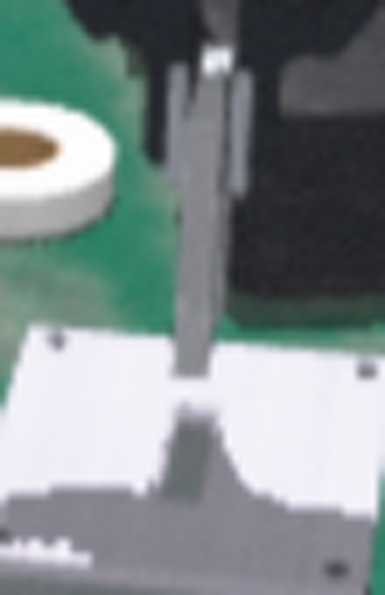

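View pics/t6.png

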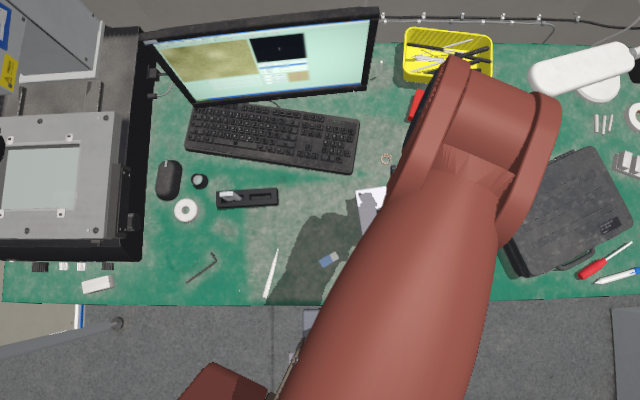

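```bash
python3 - <<'E'
from h import *
T=np.load("w6T.npy"); s=manip.observe(); M=tool(s); Mi=np.linalg.inv(M)
def tl(px,z): 
    P=at_z("wrist",crop(px,(290,160),6),z,T); return (np.c_[P,np.ones(len(P))]@Mi.T)[:,:3]*1e3
print("top edge",tl([(77,497),(233,497)],M[2,3]+.0295))
c=manip.camera_info("wrist"); Tt=c["mount"]
n=cv2.undistortPoints(np.array(crop([(100,232),(215,232),(105,165),(208,165)],(290,160),6)).reshape(-1,1,2),c["K"],c["dist_coeffs"]).reshape(-1,2)
d=np.c_[n,np.ones(4)]@Tt[:3,:3].T;o=Tt[:3,3]
X=tl([(77,497),(232,497)],M[2,3]+.0295)[:,0].mean()/1e3
print("on end face plane",(o+d*((X-o[0])/d[:,0])[:,None])*1e3)
print("foot at nominal",tl([(105,165),(208,165)],M[2,3]-.0505))
print("slot chamfer/inner (tool mm)",tl([(100,45),(235,45)],.08),tl([(116,58),(215,58)],.078), "lower", tl([(117,160),(216,160)],.078))
print("slot calc centre",Mi@np.array([.4764,-.0783,.08,1])*1e3)
# side camera: gauge foot edge and slot
E
```

```text
top edge [[ 25.7352  -5.2849 -29.5025]
 [ 25.7378   4.2097 -29.5025]]
on end face plane [[25.7365 -5.3843 25.1685]
 [25.7365  4.5827 25.1752]
 [25.7365 -5.4934 47.487 ]
 [25.7365  4.5185 47.4935]]
foot at nominal [[25.1137 -5.5315 50.4976]
 [25.1149  4.6382 50.4976]]
slot chamfer/inner (tool mm) [[29.3326 -6.9977 88.2983]
 [29.3333  8.6526 88.2983]] [[27.3727 -5.1927 90.2985]
 [27.3734  6.407  90.2984]] lower [[15.0181 -5.147  90.2996]
 [15.0194  6.6367 90.2996]]
slot calc centre [  -0.1492    0.7659   88.3011 1000.    ]
```

```bash
python3 - <<'E'
from h import *
s=manip.observe(); M=tool(s); Mi=np.linalg.inv(M)
def tl(px,z): 
    P=at_z("side",crop(px,(335,110),7),z); return (np.c_[P,np.ones(len(P))]@Mi.T)[:,:3]*1e3
print("foot",tl([(176,377),(211,378)],M[2,3]-.0505))
print("top -y edge",tl([(207,46),(234,49)],M[2,3]+.0295),"top +y",tl([(203,68),(229,72)],M[2,3]+.0295))
print("slot +y end",tl([(163,497),(204,500)],.079))
E
```

```text
foot [[21.8789  3.1232 50.4979]
 [20.5481 -6.6983 50.498 ]]
top -y edge [[-27.251    3.9561 -29.4974]
 [-26.6944  -3.7647 -29.4974]] top +y [[-12.1937   3.3852 -29.4988]
 [-10.9489  -4.0362 -29.4989]]
slot +y end [[23.9048  4.8382 89.2988]
 [23.3026 -7.0034 89.2988]]
```

Emit:
move_arm(targets=[[0,[0.01,0.1,0.8],0],[0,[0,0,1],0],[0,[0,0,0.8],0],[0,[0,0,0.5],0],[0,[0,0,0],0],[0,[0,0,0],0],[0,[0,0,0],0]])

```text
t: 10.9
position: [0.4768, -0.0782, 0.1377]
tool_rot: [2.072, 2.36, 0.0]
contact_force: [-0.5, 0.3, -3.4]
grip_width: 0.0093
```

```bash
python3 - <<'E'
from h import *
go([.4764,-.0783,.0905],97.5)
s=manip.observe()
im=manip.capture("side")[:,:,::-1]; cv2.imwrite("pics/s7.png",im)
cv2.imwrite("pics/s7d.png",cv2.resize(im[120:200,330:395],None,fx=7,fy=7,interpolation=cv2.INTER_CUBIC))
im=manip.capture("wrist")[:,:,::-1]; cv2.imwrite("pics/w7.png",im); np.save("w7T.npy",wristT(s))
cv2.imwrite("pics/w7d.png",cv2.resize(im[160:260,280:355],None,fx=6,fy=6,interpolation=cv2.INTER_CUBIC))
E
```

```text
t 10.9 pos [ 0.4768 -0.0782  0.1377] hx 97.44582354299665 tilt z [ 0.0006 -0.0004 -1.    ] shift cm [-0.0049 -0.0435  4.717 ] turn -0.05417645700333651 F [-0.4541  0.3157 -3.4424] w 0.009273792224018522
```

View pics/w7d.png

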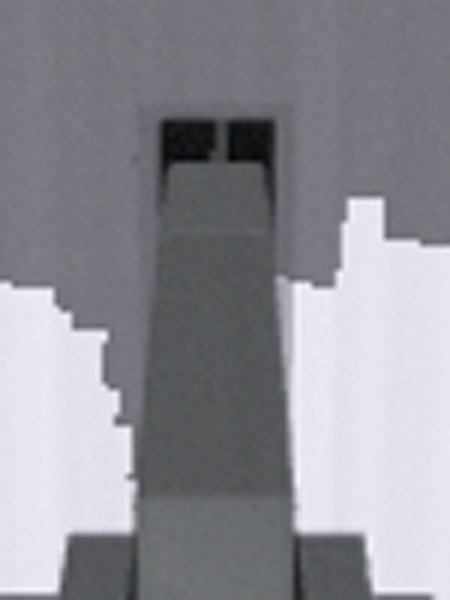

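View pics/s7d.png

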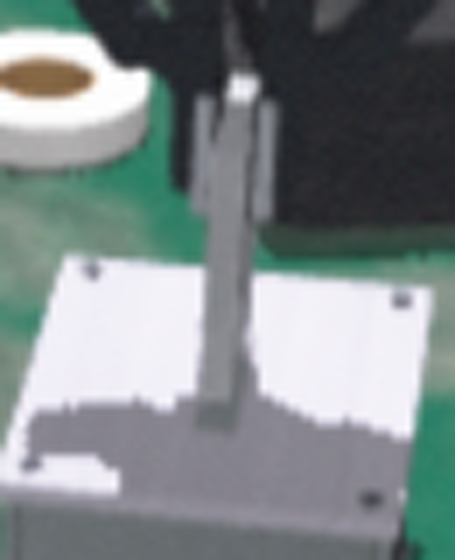

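```bash
python3 - <<'E'
from h import *
T=np.load("w7T.npy"); s=manip.observe(); M=tool(s); Mi=np.linalg.inv(M)
def tl(px,z): 
    P=at_z("wrist",crop(px,(280,160),6),z,T); return ((np.c_[P,np.ones(len(P))]@Mi.T)[:,:3]*1e3)[:,:2]
for n,px,z in [("top",[(139,497),(293,497)],M[2,3]+.0295),("bevel",[(160,232),(274,232)],M[2,3]-.025),("foot",[(165,165),(267,165)],M[2,3]-.0505),("chamf",[(141,105),(294,105)],.08),("inner",[(162,119),(274,119)],.078)]:
    q=tl(px,z); print(n,q.ravel(),q.mean(0))
E
```

```text
top [25.435  -5.1646 25.4357  4.2196] [25.4354 -0.4725]
bevel [25.6827 -5.33   25.683   4.5473] [25.6829 -0.3913]
foot [24.8201 -5.5195 24.8203  4.5586] [24.8202 -0.4805]
chamf [29.2225 -8.0914 29.2226  7.4323] [29.2225 -0.3296]
inner [27.2731 -6.0275 27.2732  5.4749] [27.2731 -0.2763]
```

Emit:
move_arm(targets=[[0,[0.02,0.01,0.3],0],[0,[0,0,0.4],0],[0,[0,0,0.4],0],[0,[0,0,0.4],0],[0,[0,0,0],0],[0,[0,0,0],0]])

```text
t: 11.75
position: [0.4767, -0.0778, 0.1224]
tool_rot: [2.072, 2.361, -0.0]
contact_force: [1.0, -0.4, -3.1]
grip_width: 0.0093
```

```bash
python3 - <<'E'
from h import *
go([.4764,-.0783,.0905],97.5)
print(manip.observe()["moment"])
E
```

```text
t 11.75 pos [ 0.4767 -0.0778  0.1224] hx 97.44880820662102 tilt z [ 0.0001 -0.0001 -1.    ] shift cm [-0.041  -0.0357  3.1855] turn -0.05119179337896185 F [ 0.9917 -0.3707 -3.1375] w 0.009319617036981698
[0.0137 0.0055 0.0015]
```

The foot is now about 8 mm below the plate's upper surface, and the force hasn't changed from the carried weight. I'll keep lowering.

Emit:
move_arm(targets=[[0,[0,0,0.4],0],[0,[0,0,0.4],0],[0,[0,0,0.5],0],[0,[0,0,0.5],0],[0,[0,0,0],0]])

```text
t: 12.38
position: [0.4763, -0.0777, 0.1037]
tool_rot: [-2.072, -2.36, 0.001]
contact_force: [-0.4, 0.2, -3.7]
grip_width: 0.009
```

```bash
python3 - <<'E'
from h import *
go([.4764,-.0783,.0905],97.5)
print(manip.observe()["moment"])
E
```

```text
t 12.375 pos [ 0.4763 -0.0777  0.1037] hx 97.44792504322 tilt z [-0.0008  0.0003 -1.    ] shift cm [-0.0617  0.0009  1.3172] turn -0.052074956780018056 F [-0.4425  0.2114 -3.7431] w 0.009033618344283312
[ 0.057  -0.0073 -0.0169]
```

Emit:
move_arm(targets=[[0,[0,0,0.4],0],[0,[0,0,0.4],0],[0,[0,0,0.4],0],[0,[0,0,0.1],0],[0,[0,0,0],0],[0,[0,0,0],0],[0,[0,0,0],0],[0,[0,0,0],0]])

```text
t: 13.38
position: [0.4767, -0.0779, 0.0914]
tool_rot: [2.072, 2.361, -0.0]
contact_force: [0.1, 0.0, -2.6]
grip_width: 0.009
```

```bash
python3 - <<'E'
from h import *
go([.4764,-.0783,.0905],97.5)
s=manip.observe();print(s["moment"])
im=manip.capture("side")[:,:,::-1]; cv2.imwrite("pics/s8.png",im)
cv2.imwrite("pics/s8d.png",cv2.resize(im[130:210,320:400],None,fx=7,fy=7,interpolation=cv2.INTER_CUBIC))
im=manip.capture("wrist")[:,:,::-1]; cv2.imwrite("pics/w8.png",im); np.save("w8T.npy",wristT(s))
cv2.imwrite("pics/w8d.png",cv2.resize(im[160:260,280:355],None,fx=6,fy=6,interpolation=cv2.INTER_CUBIC))
im=manip.capture("top")[:,:,::-1]; cv2.imwrite("pics/t8.png",cv2.resize(im[150:260,200:440],None,fx=3,fy=3))
E
```

```text
t 13.375 pos [ 0.4767 -0.0779  0.0914] hx 97.44679560697739 tilt z [ 0.0001 -0.0001 -1.    ] shift cm [-0.0372 -0.0374  0.086 ] turn -0.05320439302261093 F [ 0.0961  0.0072 -2.5886] w 0.008971902208923235
[-0.0147 -0.0092  0.0114]
```

View pics/s8d.png

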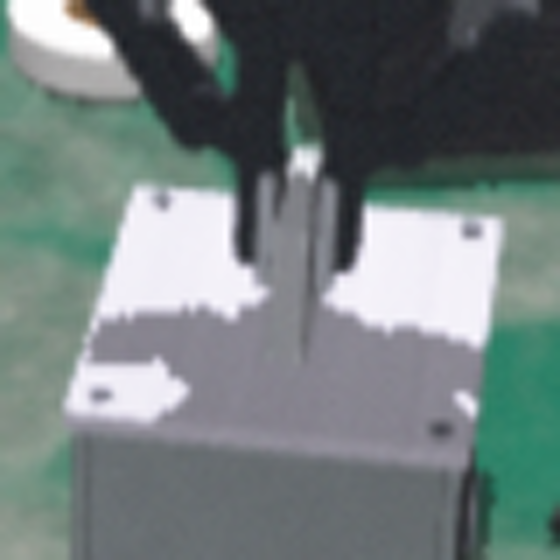

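View pics/w8d.png

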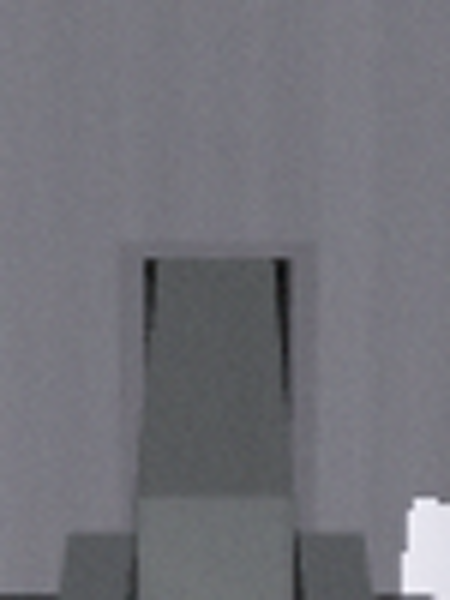

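View pics/t8.png

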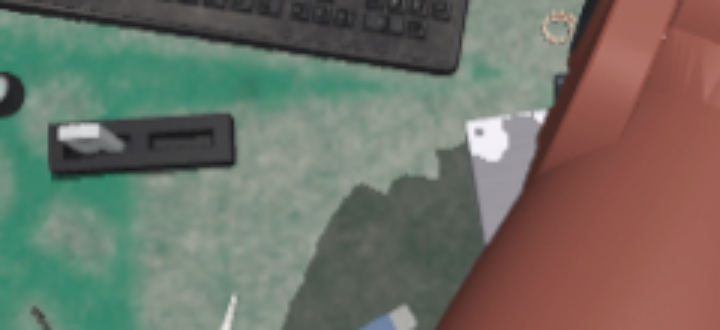

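The wide gauge is inside with a gap visible on both long sides, and the side forces are about zero. The narrow gauge is still in the rack, so I'm handing the job in.

```bash
python3 - <<'E'
from h import *
go([.4764,-.0783,.0905],97.5)
print(manip.job_done())
E
```

```text
t 13.525 pos [ 0.4767 -0.0778  0.0913] hx 97.44891927535956 tilt z [ 0.     -0.0001 -1.    ] shift cm [-0.0416 -0.0326  0.0807] turn -0.05108072464042834 F [-1.055   0.5559 -2.7418] w 0.009345319072406806
the job is handed in; nothing more can be done
None
```

The wide gauge is now upright through the demagnetiser slot, with about 39 mm of its 80 mm height inside. It is still held in the gripper at 60 N. I handed the job in at 13.5 s.

- **Clearance across the slot:** the last wrist picture shows a similar dark gap on both long sides of the gauge.
- **Clearance at the slot ends:** I couldn't see these directly. From the positions I measured, there is about 1.5–2 mm at the near end.
- **Not resting or pressing:** the foot is about 28 mm above the hollow's floor. Just before hand-in the force was mainly the gauge's weight, about 2.7 N, with about 1 N sideways, which is within the sensor's noise.
- **Narrow gauge:** it is still standing in its slot in the rack.
- **Disagreements:** before I lowered the gauge, the wrist, side and absolute position readings differed by about 0.5 mm across the slot. I mainly followed the wrist camera, and its close-up put the gauge within 0.2 mm of centre. Also, one fast downward move before the grasp stopped about 3 cm short, so I finished it in slower steps.

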